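# Lock the lens collar and hold the dark slide open

### The arm

A 6-joint arm with a two-finger parallel gripper is mounted at the origin on a cart in front of the work surface, level with it; the furniture and walls round the work are solid. World frame = base frame: x ahead of the robot, y to its left, z up, the work surface at z = 0. Lengths are in m, angles in rad, forces in N, time in s.
With the tool pointing down it reaches from about 0.375 to 0.9 m from the base axis. Payload 3.1 kg.
Tool frame: the origin (TCP) lies at the very end of the fingers, on their centre line; the grasp point (between the pads) lies 19 mm behind it; z points along the fingers, y is the line along which they close (so a half turn about z gives the same grasp; the last joint's range is limited). The gripper opens to 87 mm and grips with 3 to 60 N. Pads are 19 mm wide; open, the fingers measure 117 mm over their backs; the gripper's body (75 mm by 190 mm) begins 51 mm behind the grasp point.
Start: joints at [0.982, 0.527, 1.433, -0, 1.181, -0.178], TCP at [0.25, 0.573, 0.196] pointing down, gripper open.
Joint ranges: [-3.08, 3.08], [-0.75, 2.2], [0.22, 2.44], [-1.43, 4.57], [0, 2.65], [-2.85, 2.85]. Speed limits (rad/s): [2.79, 2.79, 3.14, 3.14, 3.14, 3.14].

### API

Orientations are given as a unit quaternion [w, x, y, z].
In Python, from cell import bot gives the robot as it stands.
- The arm moves only by the tool play_rows, never from a script. Its argument "rows" is a list of rows, each a list of 3 entries, a list of its own where there are three numbers: the finger opening in mm, from 0 to 87, then the shift along the tool's x, y, z in mm, then the turn, a rotation vector about the tool's x, y, z in rad. In form: [[jaw, [dx, dy, dz], [ax, ay, az]], ...]. A call has 1 to 12 rows; each row is the pose to reach, as a shift and turn from the pose commanded when the call began, along the tool's axes at that moment; what a row does not reach only later rows make up. A row lasts 1/8 s, in which the tool goes at most 62.5 mm and 10.7 degrees, less where a joint would pass 70% of its speed; a pose out of reach is approached as far as the arm can. A call with a gripper value outside its range is refused whole. The fingers move at their own pace and stop on an object; "force" is the grip in N (left out, the last holds). Time passes only in rows, so rows that repeat a pose let the fingers close. It gives the time, the measured TCP pose, the force, the opening and the grip force at its end, in the units of the state.
- bot.state(): the state, without advancing time (a new reading comes with each control period).
- bot.snapshot(name): name is "scene" or "side" or "wrist"; returns a dict with "img" (420x560x3 uint8, red, green, blue), "range_z" (420x560 float32, m along the optical axis (not along the pixel's ray), 0 where there is no reading), "K" (3x3 intrinsics, pixels), "view" (4x4, takes a point from world to camera coordinates). Camera axes: x right, y up, looking along -z (the intrinsics and any distortion apply to the point x, -y, -z); pixel columns grow to the right and rows downward; lengths in m; the calibration is good to about 2 mm. A picture is of the moment at which its call begins.
- bot.job_done(): hands the job in; it is judged then, once.
The state is a dict: "time_s": time; "joint_pos": joint angles; "qvel": joint speeds; "joint_torque": joint torques, N m; "ee_pos": TCP position; "eef_rot": TCP orientation; "contact_force": force on the tool from outside, world axes, zero at the start; "moment": the same for the moment, N m; "width": opening from 0.0 (shut) to 1.0 (fully open); "gripper_force": force on a finger pad.
Only numpy, scipy, OpenCV 4.12 (cv2) and the standard library are available. Lean on these libraries where they do the work, as an engineer would, in place of code of your own. Each camera call takes 0.05 s, during which the arm holds its last target. There are 200 camera calls.

### The job

Get the bench photometer ready for a reading: first, with the spring-loaded dark slide still fully in, turn the lens lock collar until its upright lug lines up with the raised lock mark on the housing. Then pull the dark slide out by its upright pull until the pull stands exactly in line with the pair of raised ribs on the apron, and finish while still holding it there (it springs back if released), with the collar still locked. Leave the bottles, vials and boxes around the photometer where they stand.

Things in the scene. Friction and masses are not known exactly. Their poses are not given: they have to be found in the camera images.
- photometer: low white bench instrument, fixed, at another place and yaw each time. Origin: centre of the housing's footprint, on the worktop; front faces its -x, z up (yaw 0: axes as the world's). Housing x -75..75, y -60..60, top z 50 mm. Apron y -45..45, top z 12 mm, from the front to x -190 mm. Black lens barrel, 50 mm diameter, at x 5, y 0, top z 94 mm; round it turns the lock collar, axis vertical
- lock_collar (a joint): collar angle (rad): 0 = lug in line with the lock mark (locked); positive = lug swung anticlockwise seen from above, from the front towards the photometer's -y side. Starts unlocked, 0.6 to 1.15; stops at -0.35 (past the mark) and 1.5. Stays where it is left (friction about 0.08 N m)
- collar_lug (a point): centre of the upright dark steel lug on the collar (moves with it), 46 mm from the collar axis, 79 mm above the worktop. The lug is a radial blade 10 mm thick (tangentially), 20 mm long (radially), z 57 to 91 mm; the collar ring is 68 mm in diameter, top z 71 mm. x axis: from the lug to the collar axis; z up
- lock_mark (a point): where collar_lug is when the collar is locked; fixed to the photometer (its x -41, y 0, z 79 mm). What is seen is a raised bar 20 x 6 mm, 3.5 mm high, on the housing top, straight in front of the barrel, x -73..-53 mm
- dark_slide (a joint): how far the dark slide is pulled out (m): 0 = fully in (a spring holds it there), 0.045 = pull in line with the mark ribs, end stop 0.070. It slides along the photometer's -x. The spring pulls back with 3.6 N at 0, 9 N at 0.045 and 12 N at 0.070
- slide_pull (a point): grip point of the slide's upright black pull (moves with it), 64 mm above the worktop; x -115, y 0 mm in the photometer's frame when the slide is in. The pull is 14 mm thick (x), 24 mm wide (y), z 30 to 78 mm, with 33 mm free between it and the housing; a flat bar 30 mm wide, z 30..35 mm, joins it to the housing
- pull_mark (a point): where slide_pull is when the pull is in line with the mark ribs; fixed to the photometer (its x -160, y 0, z 64 mm). What is seen is a pair of upright ribs on the apron, one each side of the slide's path, 5 mm thick (x), y 24..42 and -42..-24 mm, z 12..24 mm
- bottle_diluent: large white screw-cap reagent bottle, 68 mm diameter, 166 mm tall, by the wall on the right; origin at the centre of its foot; bystander, loose
- bottle_lyse: middle-sized screw-cap reagent bottle, 56 mm diameter, 136 mm tall, by the wall; origin at the centre of its foot; bystander, loose
- bottle_rinse: smaller screw-cap reagent bottle, 52 mm diameter, 121 mm tall, at the back left corner; origin at the centre of its foot; bystander, loose
- kit_box: printed carton 172 x 66 x 64 mm, lying by the wall near the front edge; origin at the centre of its underside; bystander, loose
- dropper_a: small vial, 29 mm diameter, 70 mm tall, standing to the right of the photometer's apron; origin at the centre of its foot; bystander, loose
- dropper_b: small vial, 27 mm diameter, 66 mm tall, standing to the left of the photometer; origin at the centre of its foot; bystander, loose
- slide_box: flat box for microscope slides, 86 x 63 x 31 mm, lying to the right of the photometer; origin at the centre of its underside; bystander, loose

How it is judged:
On the way, in this order (a step that is already met when the one before it is completed fails the run):
1. the collar is turned to its lock mark while the slide is still in (value of joint lock_collar between -0.12 and 0.12 rad and value of joint dark_slide below 0.006 m), for 0.2 s.
2. the slide is pulled out to the mark ribs and held by the fingers, collar still locked (value of joint lock_collar between -0.12 and 0.12 rad and value of joint dark_slide between 0.04 and 0.05 m and contact force between the fingers and photometer above 1 N), for 0.5 s.
At the end, for the whole second after the job is handed in: The collar lug is within 0.12 rad (7 degrees, about 5 mm at the lug) of the lock mark, and the slide's pull is held still by the fingers (contact over 1 N) within 5 mm of the line of the mark ribs (all of step 2 and velocity of joint dark_slide between -0.01 and 0.01 m/s); the arm keeps its last pose, push and grip.
It fails at once if the slide is pulled out (more than 12 mm) while the collar is not locked (value of joint dark_slide above 0.012 m and (value of joint lock_collar above 0.2 rad or value of joint lock_collar below -0.2 rad)).
It fails at once if a bottle, vial or box is knocked over or pushed more than 20 mm (distance of any of bottle_diluent, bottle_lyse, bottle_rinse, kit_box, dropper_a, dropper_b, slide_box from where it was at the start of the episode above 0.02 m or angle between any of bottle_diluent, bottle_lyse, bottle_rinse, kit_box, dropper_a, dropper_b, slide_box's own z axis and vertical above 0.3 rad).
It also fails if it takes over 48 s, if anything falls off the work surface, if the arm or the gripper's body presses on something with over 40 N, if the wrist force passes 120 N, or if a joint passes its speed limit or range.

## Working session

There is one attempt and no reset: what is moved stays moved. The work goes in short steps, Python scripts to look and compute and a tool call to move; the robot and the scene stay as the last step left them, time stands still between calls to the robot, and variables do not carry over. Pictures are saved under pics/ and viewed, at most 10 in all, crops included, and the job is handed in when it is done.

Besides the shell and the picture viewer there is one more tool, called after "Request:" as name(argument=value, ...) on one line, values as JSON. play_rows: Moves the arm, as the interface text tells. Its arguments: {"type":"object","properties":{"rows":{"type":"array"},"force":{"type":"number"}},"required":["rows"]}

```bash
mkdir -p pics; cat > h.py <<'E'
import numpy as np, cv2
from cell import bot
from scipy.spatial.transform import Rotation as R
def snap(n):
    s=bot.snapshot(n); s['V']=np.array(s['view']); s['K']=np.array(s['K']); return s
def ray(s,u,v):
    Ki=np.linalg.inv(s['K']); d=Ki@[u,v,1]; d=np.array([d[0],-d[1],-d[2]])
    Rm=s['V'][:3,:3]; return -Rm.T@s['V'][:3,3], Rm.T@d
def onplane(s,u,v,z):
    o,d=ray(s,u,v); return o+d*(z-o[2])/d[2]
def cloud(s):
    v,u=np.mgrid[:420,:560]; z=s['range_z']
    K=s['K']; X=(u-K[0,2])/K[0,0]*z; Y=(v-K[1,2])/K[1,1]*z
    P=np.stack([X,-Y,-z],-1); Rm=s['V'][:3,:3]
    W=(P-s['V'][:3,3])@Rm; W[z==0]=np.nan; return W
def pose():
    st=bot.state(); q=st['eef_rot']; return np.array(st['ee_pos']),R.from_quat([q[1],q[2],q[3],q[0]]),st
E
python3 - <<'E'
from h import *
for n in ['scene','side']:
    s=snap(n); cv2.imwrite(f'pics/{n}0.png',s['img'][:,:,::-1]); np.savez(f'{n}0.npz',img=s['img'],W=cloud(s))
    print(n, ray(s,280,210), (s['range_z']>0).mean())
p,r,st=pose(); print(p,r.as_matrix().round(3),st['time_s'])
E
```

```text
scene (array([0.3025423 , 0.56025681, 0.57395559]), array([ 0.31281074, -0.76956909, -0.55677213])) 0.9334608843537415
side (array([ 0.25841564, -0.38965569,  0.81307956]), array([ 0.36614924,  0.34264756, -0.86519779])) 0.9959523809523809
[0.24917599 0.5723933  0.19526704] [[-0.917  0.399 -0.001]
 [ 0.399  0.917 -0.002]
 [ 0.    -0.002 -1.   ]] 0.1
```

View pics/scene0.png

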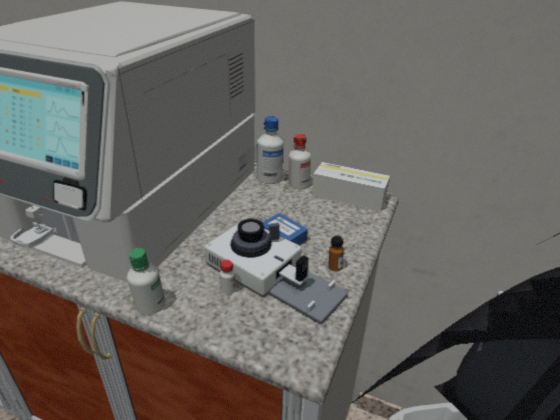

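View pics/side0.png

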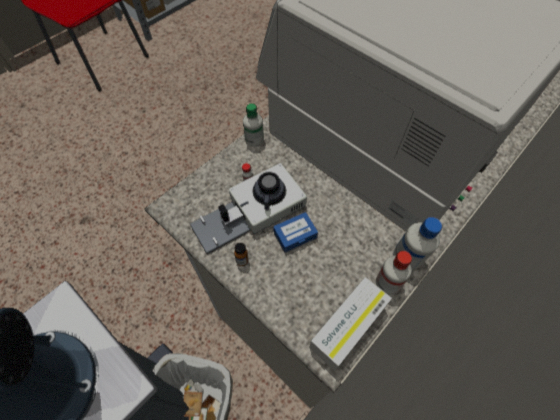

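The scene view shows the photometer with its barrel near (251,236), lug near (274,232) and pull near (301,268). The side view has the barrel at (269,184), lug at (267,200) and pull at (224,214). Next I locate the housing top from the depth data.

```bash
python3 - <<'E'
from h import *
for n,c in [('side',(267,198)),('scene',(255,250))]:
    d=np.load(f'{n}0.npz'); W=d['W']; im=d['img'].astype(int)
    print(n,W[c[1],c[0]])
    roi=np.zeros((420,560),bool); roi[c[1]-70:c[1]+70,c[0]-80:c[0]+80]=1
    m=roi&(abs(W[...,2]-.05)<.005)&(im.min(-1)>110)
    k,l,stt,cc=cv2.connectedComponentsWithStats(m.astype(np.uint8)); i=1+stt[1:,4].argmax()
    P=W[l==i][:,:2].astype(np.float32); print('top',len(P),W[l==i][:,2].mean(),cv2.minAreaRect(P*1000))
    m=roi&(abs(W[...,2]-.012)<.004); k,l,stt,cc=cv2.connectedComponentsWithStats(m.astype(np.uint8)); i=1+stt[1:,4].argmax()
    P=W[l==i][:,:2].astype(np.float32);print('apron',len(P),cv2.minAreaRect(P*1000))
    m=roi&(W[...,2]>.090)&(W[...,2]<.098)
    P=W[m];print('barrel',len(P),np.median(P,0),cv2.minEnclosingCircle((P[:,:2]*1000).astype(np.float32)))
    m=roi&(W[...,2]>.073)&(W[...,2]<.082); k,l,stt,cc=cv2.connectedComponentsWithStats(m.astype(np.uint8))
    for j in range(1,k):
        if stt[j,4]>4: print('78',stt[j,4],cc[j],W[l==j].mean(0))
E
```

```text
side [ 0.56672015 -0.06181123  0.09110719]
top 1712 0.04974480357988512 ((597.66845703125, -31.22614288330078), (118.6538314819336, 149.29660034179688), 75.35803985595703)
apron 1319 ((469.7789001464844, 1.8514022827148438), (93.21248626708984, 115.47149658203125), 74.97718811035156)
barrel 437 [ 0.61056665 -0.03725621  0.09294386] ((674.1442260742188, -49.24849319458008), 118.01774597167969)
78 164 [316.26829268 150.38414634] [ 0.7522794  -0.04712404  0.07756791]
78 12 [263.25       190.58333333] [ 0.58204853 -0.03438395  0.07508088]
78 17 [273.70588235 190.70588235] [ 0.5977834  -0.05243831  0.07585493]
78 59 [222.6779661  208.44067797] [ 0.48592584 -0.00287426  0.07753251]
78 9 [266.22222222 204.44444444] [ 0.55920647 -0.06611639  0.07746431]
scene [ 0.57918968 -0.00313231  0.06428023]
top 1832 0.05033323677793113 ((596.1491088867188, -27.98193359375), (119.30675506591797, 151.59881591796875), 74.85530090332031)
apron 1896 ((505.6203308105469, 1.3082122802734375), (99.22181701660156, 187.03797912597656), 81.7247314453125)
barrel 549 [ 0.60694542 -0.03688644  0.09309687] ((667.239990234375, -79.47884368896484), 112.53497314453125)
78 191 [196.89005236 202.09947644] [ 0.75066344 -0.08299818  0.0774072 ]
78 38 [274.39473684 231.28947368] [ 0.56315239 -0.05529682  0.07684854]
78 88 [250.51136364 238.70454545] [ 0.59414438 -0.01536248  0.07712892]
78 88 [302.29545455 260.19318182] [0.48481888 0.00256945 0.07750344]
```

```bash
cat >> h.py <<'E'
def rel(p1,yawx):
    p,r,st=pose(); a=np.deg2rad(yawx)
    T=np.array([[np.cos(a),np.sin(a),0],[np.sin(a),-np.cos(a),0],[0,0,-1]]).T
    print('shift mm',((r.inv().apply(np.array(p1)-p))*1000).round(1),'turn',(r.inv()*R.from_matrix(T)).as_rotvec().round(3))
YAW=np.deg2rad(-14.9); O=np.array([.597,-.0295]); ex=np.array([np.cos(YAW),np.sin(YAW)]); ey=np.array([-ex[1],ex[0]])
def loc(P): d=np.asarray(P)[...,:2]-O; return np.stack([d@ex,d@ey],-1)
def wor(x,y): return O+x*ex+y*ey
E
python3 - <<'E'
from h import *
for n in ['side','scene']:
    W=np.load(f'{n}0.npz')['W'].reshape(-1,3); m=(W[:,2]>.16)&(W[:,0]<1)&(W[:,0]>.3)&(W[:,1]>-.5)&(W[:,1]<.5)
    P=W[m]; 
    for y in np.arange(-.4,.45,.1):
        q=P[abs(P[:,1]-y)<.05]
        if len(q): print(n,round(y,1),'minx',q[:,0].min().round(3),len(q))
    P=W; L=np.c_[loc(P),P[:,2]]; r=np.hypot(L[:,0]-.005,L[:,1]); m=(r>.037)&(r<.06)&(L[:,2]>.06)&(L[:,2]<.096)
    print('lug',m.sum(),P[m].mean(0),'ang',np.median(np.arctan2(-L[m,1],.005-L[m,0])))
a=.86; t=.005-.048*np.cos(a); u=-.048*np.sin(a); print(wor(t,u))
rel([*wor(t,u),.18],165.1+np.rad2deg(a))
E
```

```text
side -0.4 minx 0.3 34916
side -0.3 minx 0.747 12587
side -0.2 minx 0.747 10625
side -0.1 minx 0.748 7904
side -0.0 minx 0.748 5273
side 0.1 minx 0.748 2390
side 0.2 minx 0.752 11
lug 71 [ 0.56363899 -0.06325505  0.08162956] ang 0.9750031747886919
scene -0.4 minx 0.3 27930
scene -0.3 minx 0.701 3223
scene -0.2 minx 0.747 4282
scene -0.1 minx 0.746 5603
scene -0.0 minx 0.747 7816
scene 0.1 minx 0.747 18631
scene 0.2 minx 0.749 4302
lug 158 [ 0.56316129 -0.05556371  0.07832703] ang 0.8264225357092576
[ 0.56221431 -0.05788636]
shift mm [-538.7 -452.8   16. ] turn [-2.000e-03 -1.000e-03 -1.011e+00]
```

Request:
play_rows(rows=[[87,[-50,-40,0],[0,0,-0.1]],[87,[-95,-80,0],[0,0,-0.2]],[87,[-140,-118,0],[0,0,-0.3]],[87,[-190,-160,5],[0,0,-0.4]],[87,[-240,-200,5],[0,0,-0.5]],[87,[-290,-244,5],[0,0,-0.6]],[87,[-340,-286,10],[0,0,-0.7]],[87,[-390,-328,10],[0,0,-0.8]],[87,[-440,-370,10],[0,0,-0.9]],[87,[-490,-412,12],[0,0,-0.98]],[87,[-525,-440,15],[0,0,-1.01]],[87,[-538,-452,16],[0,0,-1.03]]], force=30)

```text
time_s: 1.6
ee_pos: [0.5641, -0.0601, 0.1796]
eef_rot: [0.0, -0.303, 0.953, -0.001]
contact_force: [0.2, 0.4, 0.2]
width: 1.002
gripper_force: 0.0
```

```bash
python3 - <<'E'
from h import *
p,r,st=pose(); print(p,r.as_matrix().round(3),st['time_s'])
s=snap('wrist'); cv2.imwrite('pics/w1.png',s['img'][:,:,::-1]); W=cloud(s); np.savez('w1.npz',W=W,img=s['img'])
P=W[~np.isnan(W[...,0])]; L=np.c_[loc(P),P[:,2]]
r=np.hypot(L[:,0]-.005,L[:,1])
m=(r>.037)&(r<.062)&(L[:,2]>.086)&(L[:,2]<.096); print('lugtop',m.sum(),P[m].mean(0) if m.any() else 0)
m=(r<.035)&(L[:,2]>.090)&(L[:,2]<.098); print('barrel',m.sum(),P[m].mean(0) if m.any() else 0)
m=(abs(L[:,0]+.115)<.02)&(abs(L[:,1])<.03)&(L[:,2]>.074)&(L[:,2]<.082); print('pull',m.sum(),P[m].mean(0) if m.any() else 0)
m=(abs(L[:,0])<.1)&(abs(L[:,1])<.08)&(abs(L[:,2]-.05)<.003); print('top',m.sum(),cv2.minAreaRect((P[m][:,:2]*1000).astype(np.float32)))
E
```

```text
[ 0.56405245 -0.0601339   0.17964976] [[-0.816 -0.578  0.001]
 [-0.578  0.816 -0.001]
 [-0.    -0.001 -1.   ]] 1.6
lugtop 235 [ 0.56506544 -0.05936354  0.09072212]
barrel 2131 [ 0.60226103 -0.03083731  0.09268284]
pull 409 [ 0.48673056 -0.00092788  0.07768069]
top 9620 ((599.806640625, -19.725990295410156), (138.1773681640625, 148.22450256347656), 75.31529998779297)
```

View pics/w1.png

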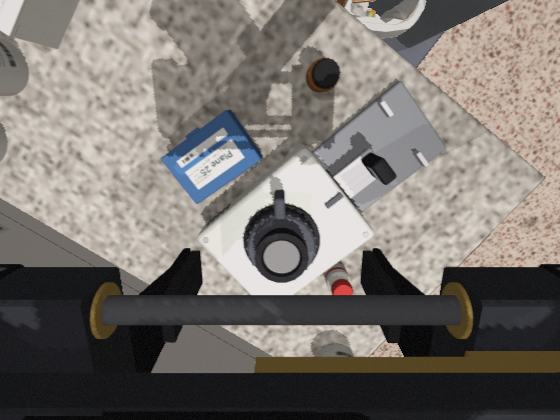

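The wrist view shows the lug at (280,205), the barrel at (281,250), the lock mark at (333,200) and the pull at (378,167). The lug is at about 0.91 rad. I'm already above it, so I'll descend and grip it.

Request:
play_rows(rows=[[87,[0,0,40],[0,0,-0.04]],[87,[0,0,85],[0,0,-0.04]],[87,[0,0,111],[0,0,-0.04]],[87,[0,0,111],[0,0,-0.04]],[0,[0,0,111],[0,0,-0.04]],[0,[0,0,111],[0,0,-0.04]],[0,[0,0,111],[0,0,-0.04]],[0,[0,0,111],[0,0,-0.04]],[0,[0,0,111],[0,0,-0.04]],[0,[0,0,111],[0,0,-0.04]],[0,[0,0,111],[0,0,-0.04]]], force=20)

```text
time_s: 3.02
ee_pos: [0.5622, -0.0563, 0.0691]
eef_rot: [-0.0, -0.324, 0.946, 0.0]
contact_force: [0.3, -0.1, -0.2]
width: 0.291
gripper_force: 0.0
```

Request:
play_rows(rows=[[0,[0,0,0],[0,0,0]],[0,[0,0,0],[0,0,0]],[0,[0,0,0],[0,0,0]],[0,[0,0,0],[0,0,0]]])

```text
time_s: 3.52
ee_pos: [0.5623, -0.0562, 0.0692]
eef_rot: [0.0, -0.324, 0.946, -0.0]
contact_force: [0.5, 0.0, 0.8]
width: 0.006
gripper_force: 0.0
```

```bash
python3 - <<'E'
from h import *
p,r,st=pose(); x=r.as_matrix()[:,0]; print(p,np.rad2deg(np.arctan2(x[1],x[0]))%360,st['width'],st['gripper_force'],st['contact_force'])
A=np.array([.6022,-.0308]); d=p[:2]-A; print(np.hypot(*d),np.rad2deg(np.arctan2(d[1],d[0]))%360)
E
```

```text
[ 0.56232188 -0.05624764  0.06915695] 217.77123359617747 0.0063803253284826205 0.0 [0.49301297 0.01597073 0.8263663 ]
0.0473058910001974 212.54339149797804
```

```bash
python3 - <<'E'
from h import *
for n in ['scene','wrist']:
    s=snap(n); im=s['img'][:,:,::-1]
    if n=='scene': im=cv2.resize(im[170:320,180:380],None,fx=3,fy=3,interpolation=cv2.INTER_CUBIC)
    cv2.imwrite(f'pics/{n}2.png',im)
    W=cloud(s);P=W[~np.isnan(W[...,0])]; L=np.c_[loc(P),P[:,2]];r=np.hypot(L[:,0]-.005,L[:,1])
    m=(r>.037)&(r<.062)&(L[:,2]>.086)&(L[:,2]<.094); print(n,'lugtop',m.sum(),P[m].mean(0) if m.any() else 0)
E
```

```text
scene lugtop 17 [ 0.56427351 -0.05449032  0.08838589]
wrist lugtop 73 [ 0.55938036 -0.06453979  0.08852813]
```

View pics/scene2.png

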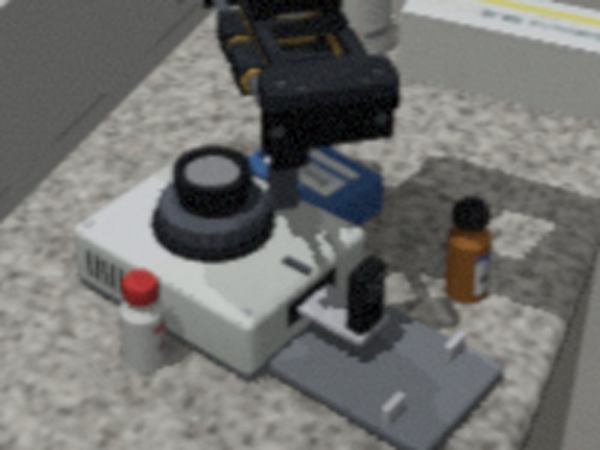

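View pics/wrist2.png

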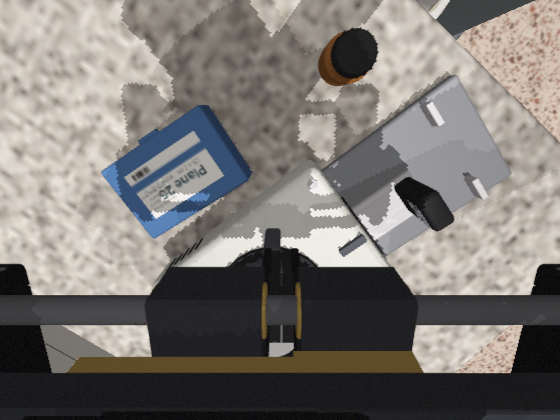

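```bash
python3 - <<'E'
from h import *
s=snap('wrist'); W=cloud(s)
p,r,st=pose()
def px(s,P):
    c=s['V'][:3,:3]@P+s['V'][:3,3]; q=s['K']@[c[0],-c[1],-c[2]]; return q[:2]/q[2]
for dz in (0,.0195): print('tcp px',px(s,p+[0,0,dz]))
T=(W-p)@r.as_matrix()*1000   # tool coords, mm
for row in range(230,300,6): print(row,[tuple(T[row,c].round().astype(int)) if not np.isnan(T[row,c,0]) else None for c in range(256,308,6)])
im=cv2.resize(s['img'][190:310,200:360,::-1],None,fx=4,fy=4,interpolation=cv2.INTER_CUBIC); im=cv2.convertScaleAbs(im,alpha=1.8,beta=30); cv2.imwrite('pics/w3.png',im)
E
```

```text
tcp px [279.57174165 246.41657079]
tcp px [279.43961206 260.12405595]
230 [(np.int64(4), np.int64(-16), np.int64(19)), (np.int64(4), np.int64(-12), np.int64(19)), (np.int64(8), np.int64(-7), np.int64(7)), (np.int64(8), np.int64(-4), np.int64(6)), (np.int64(7), np.int64(0), np.int64(9)), (np.int64(4), np.int64(4), np.int64(19)), (np.int64(4), np.int64(8), np.int64(19)), (np.int64(4), np.int64(12), np.int64(20)), (np.int64(4), np.int64(16), np.int64(18))]
236 [None, (np.int64(0), np.int64(-12), np.int64(19)), (np.int64(8), np.int64(-7), np.int64(-3)), (np.int64(8), np.int64(-3), np.int64(-3)), (np.int64(7), np.int64(0), np.int64(-1)), (np.int64(0), np.int64(4), np.int64(18)), (np.int64(0), np.int64(8), np.int64(18)), (np.int64(0), np.int64(12), np.int64(19)), (np.int64(0), np.int64(16), np.int64(19))]
242 [(np.int64(-5), np.int64(-16), np.int64(19)), (np.int64(-5), np.int64(-12), np.int64(19)), (np.int64(8), np.int64(-7), np.int64(-13)), (np.int64(8), np.int64(-3), np.int64(-13)), (np.int64(7), np.int64(0), np.int64(-10)), (np.int64(-5), np.int64(4), np.int64(19)), (np.int64(-5), np.in
[... 2987 characters left out ...]
4(-4), np.int64(-69)), (np.int64(9), np.int64(-2), np.int64(-67)), (np.int64(10), np.int64(0), np.int64(-68)), (np.int64(9), np.int64(3), np.int64(-67)), (np.int64(9), np.int64(5), np.int64(-67)), (np.int64(36), np.int64(5), np.int64(-113)), (np.int64(38), np.int64(7), np.int64(-115))]
296 [(np.int64(38), np.int64(-5), np.int64(-118)), (np.int64(36), np.int64(-4), np.int64(-116)), (np.int64(33), np.int64(-3), np.int64(-111)), (np.int64(32), np.int64(-1), np.int64(-109)), (np.int64(33), np.int64(1), np.int64(-111)), (np.int64(33), np.int64(2), np.int64(-110)), (np.int64(33), np.int64(4), np.int64(-111)), (np.int64(35), np.int64(5), np.int64(-114)), (np.int64(38), np.int64(6), np.int64(-118))]
```

View pics/w3.png

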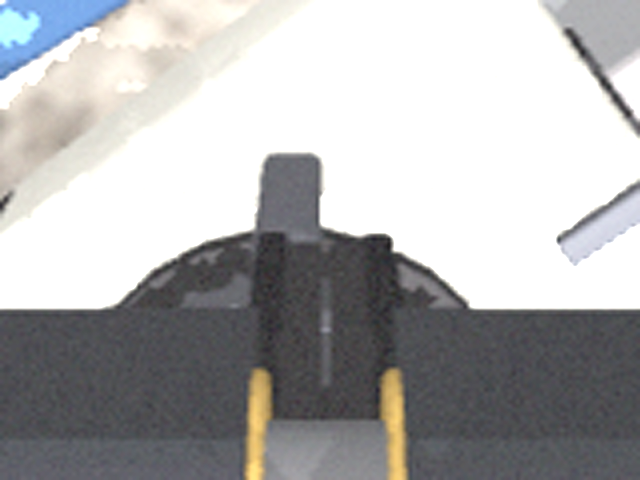

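The zoomed wrist view shows the closed fingers (crop x 255-395) ending above the lug, whose outer end is at crop (290,190). So the fingertips are higher than I assumed. I'll check where the fingers end in the earlier open-jaw cloud.

```bash
python3 - <<'E'
from h import *
W=np.load('w1.npz')['W']; p=np.array([.56405,-.06013,.17965]); r=R.from_quat([-.303,.953,-.001,0.0])
T=(W-p)@r.as_matrix()*1000
for c in range(170,205,6): print(c,[tuple(int(i) for i in T[row,c].round()) if not np.isnan(T[row,c,0]) else None for row in range(246,300,8)])
m=(T[...,2]<30)&(abs(T[...,1])<70); q=T[m]; print('open z max',q[:,2].max(), q[q[:,2].argmax()])
s=snap('wrist');p,r,st=pose();T=(cloud(s)-p)@r.as_matrix()*1000
for n in ('scene','side'):
    s=snap(n);T=(cloud(s)-p)@r.as_matrix()*1000
    m=(abs(T[...,0])<14)&(abs(T[...,1])<25)&(T[...,2]<15)&(T[...,2]>-60); 
    v,u=np.nonzero(m); 
    for z in range(-60,15,6):
        k=m&(abs(T[...,2]-z)<3); 
        if k.any(): print(n,z,k.sum(),T[k].min(0).round(),T[k].max(0).round(),s['img'][k].mean(0).round())
E
```

```text
170 [(-78, -134, 181), (-88, -135, 180), (-99, -136, 180), (11, -50, -52), (11, -48, -60), (9, -47, -64), (10, -44, -71)]
176 [(-77, -126, 180), (-88, -127, 180), (11, -50, -44), (11, -48, -52), (9, -46, -57), (10, -44, -65), (9, -42, -70)]
182 [(-77, -119, 180), (11, -50, -35), (11, -47, -44), (9, -46, -49), (9, -44, -56), (7, -43, -60), (4, -43, -62)]
188 [(-77, -112, 180), (10, -47, -33), (9, -45, -41), (9, -43, -49), (6, -43, -52), (2, -43, -52), (-1, -43, -53)]
194 [(-77, -105, 180), (10, -44, -32), (10, -42, -41), (5, -42, -41), (1, -43, -42), (-2, -42, -44), (-5, -42, -46)]
200 [(-77, -97, 180), (8, -42, -29), (4, -42, -30), (0, -42, -32), (-5, -42, -32), (-8, -42, -34), (-143, -102, 179)]
open z max -25.11325079997206 [  8.84291474  47.97142253 -25.1132508 ]
scene -42 10 [ -9.   9. -41.] [ 12.  13. -39.] [12. 16. 16.]
scene -36 30 [-10.   5. -39.] [ 11.  12. -33.] [13. 12. 15.]
scene -30 30 [-10.  -3. -33.] [ 10.  12. -27.] [18. 20. 21.]
scene -24 4 [-10.  -6. -26.] [ -8.   6. -22.] [30. 34. 41.]
scene -18 26 [-10.  -5. -21.] [  8.   4. -15.] [36. 38. 42.]
scene -12 24 [-10. 
[... 310 characters left out ...]
. 11.  8.]
side -54 15 [  9.  -9. -57.] [ 12.  10. -51.] [8. 8. 9.]
side -48 12 [  4.  -9. -51.] [ 12.   8. -45.] [7. 7. 8.]
side -42 14 [  9.  -9. -44.] [ 11.   8. -40.] [11. 11. 10.]
side -36 12 [  8.  -9. -39.] [ 12.   9. -34.] [5. 5. 6.]
side -30 14 [ -4.  -9. -33.] [ 12.   9. -28.] [ 9.  8. 10.]
side -24 8 [ -8. -10. -26.] [ 10.   5. -21.] [18. 18. 21.]
side -18 11 [ -4. -10. -21.] [ 11.  -1. -16.] [20. 22. 25.]
side -12 7 [  7. -10. -13.] [  9.  -1. -10.] [23. 25. 27.]
side -6 10 [ -9. -10.  -8.] [10. -1. -3.] [31. 32. 33.]
side 0 9 [-13. -14.  -2.] [10. -0.  3.] [39. 40. 41.]
side 6 10 [-13. -14.   3.] [11. -3.  9.] [26. 29. 29.]
side 12 22 [-13. -23.   9.] [10. 14. 15.] [27. 28. 28.]
```

All cameras agree: the fingers really end about 25 mm short of the reported TCP. I'll open, shift 4 mm, go 26 mm lower and grip again.

Request:
play_rows(rows=[[40,[0,0,-10],[0,0,0]],[40,[1,-4,-10],[0,0,0]],[40,[1,-4,-10],[0,0,0]],[40,[1,-4,-10],[0,0,0]],[40,[1,-4,-10],[0,0,0]],[40,[1,-4,10],[0,0,0]],[40,[1,-4,26],[0,0,0]],[0,[1,-4,26],[0,0,0]],[0,[1,-4,26],[0,0,0]],[0,[1,-4,26],[0,0,0]],[0,[1,-4,26],[0,0,0]],[0,[1,-4,26],[0,0,0]]])

```text
time_s: 5.32
ee_pos: [0.5648, -0.0608, 0.0437]
eef_rot: [0.001, -0.323, 0.946, -0.001]
contact_force: [0.6, -2.1, -0.1]
width: 0.114
gripper_force: 20.0
```

```bash
python3 - <<'E'
from h import *
p,r,st=pose(); x=r.as_matrix()[:,0]; print(p,np.rad2deg(np.arctan2(x[1],x[0]))%360,st['width'],st['gripper_force'],st['contact_force'],st['time_s'])
A=np.array([.6022,-.0308]); d=p[:2]-A; print(np.hypot(*d),np.rad2deg(np.arctan2(d[1],d[0]))%360)
E
```

```text
[ 0.56480472 -0.06075989  0.04372715] 217.74459176802597 0.11411281344793424 19.979436993598938 [ 0.59470446 -2.07811858 -0.14767565] 5.325
0.0479166168051761 218.70057498950777
```

Request:
play_rows(rows=[[0,[-0.3,5.5,0],[0,0,0.115]],[0,[-1.3,10.9,0],[0,0,0.23]],[0,[-2.8,16.2,0],[0,0,0.345]],[0,[-5,21.3,0],[0,0,0.46]],[0,[-7.7,26.1,0],[0,0,0.575]],[0,[-11,30.5,0],[0,0,0.69]],[0,[-14.7,34.6,0],[0,0,0.805]],[0,[-18.7,38.1,0],[0,0,0.915]],[0,[-18.7,38.1,0],[0,0,0.915]],[0,[-18.7,38.1,0],[0,0,0.915]],[0,[-18.7,38.1,0],[0,0,0.915]]])

```text
time_s: 6.7
ee_pos: [0.5569, -0.0191, 0.0436]
eef_rot: [0.002, 0.127, 0.992, -0.0]
contact_force: [3.6, -3.8, 2.9]
width: 0.114
gripper_force: 20.0
```

```bash
python3 - <<'E'
from h import *
p,r,st=pose(); x=r.as_matrix()[:,0]; print(p,np.rad2deg(np.arctan2(x[1],x[0]))%360,st['width'],st['gripper_force'],st['contact_force'],st['moment'],st['time_s'])
A=np.array([.6022,-.0308]); d=p[:2]-A; print(np.hypot(*d),np.rad2deg(np.arctan2(d[1],d[0]))%360)
s=snap('wrist'); im=cv2.resize(s['img'][100:310,200:480,::-1],None,fx=2.5,fy=2.5,interpolation=cv2.INTER_CUBIC); cv2.imwrite('pics/w4.png',cv2.convertScaleAbs(im,alpha=1.4,beta=20))
E
```

```text
[ 0.55688577 -0.01905533  0.04364269] 165.3692264642433 0.11398829472704909 19.958093762397766 [ 3.6394162  -3.77150342  2.89856626] [-0.52234413 -0.6403733  -0.14484362] 6.7
0.04681150635507584 165.46964656192907
```

View pics/w4.png

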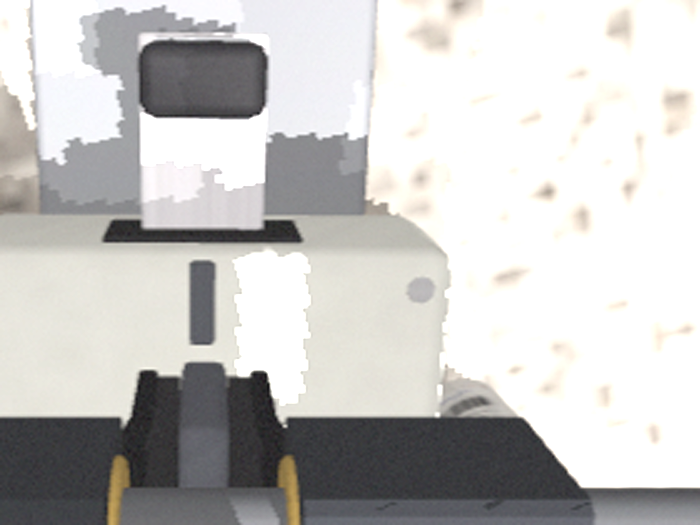

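The view shows the lug (crop column 203) in line with the lock mark (202), and the pull is straight ahead at (203,78). I'll release, lift, and go above the pull with a quarter turn.

Request:
play_rows(rows=[[32,[0,0,0],[0,0,0]],[32,[0,0,0],[0,0,0]],[32,[0,0,0],[0,0,0]],[32,[0,0,-45],[0,0,0]],[32,[10,0,-55],[0,0,0.18]],[32,[25,0,-55],[0,0,0.36]],[32,[40,0,-55],[0,0,0.54]],[32,[55,0,-55],[0,0,0.72]],[32,[65,0,-55],[0,0,0.9]],[32,[73,0,-55],[0,0,1.08]],[32,[73,0,-55],[0,0,1.26]],[32,[73,0,-55],[0,0,1.44]]])

```text
time_s: 8.25
ee_pos: [0.4838, 0.0005, 0.098]
eef_rot: [-0.001, 0.752, 0.659, -0.0]
contact_force: [0.9, 0.3, -0.6]
width: 0.37
gripper_force: 0.0
```

Request:
play_rows(rows=[[32,[0,0,0],[0,0,0.13]],[32,[0,0,0],[0,0,0.13]],[32,[0,0,0],[0,0,0.13]]])

```text
time_s: 8.62
ee_pos: [0.4844, 0.0002, 0.0981]
eef_rot: [-0.0, 0.791, 0.612, -0.0]
contact_force: [-0.2, -0.5, -0.5]
width: 0.361
gripper_force: 0.0
```

```bash
python3 - <<'E'
from h import *
p,r,st=pose(); x=r.as_matrix()[:,0]; print(p,np.rad2deg(np.arctan2(x[1],x[0]))%360,st['width'],st['time_s'])
for n in ('wrist','scene','side'):
    s=snap(n); P=cloud(s).reshape(-1,3); P=P[~np.isnan(P[:,0])]; L=np.c_[loc(P),P[:,2]]
    m=(abs(L[:,0]+.115)<.02)&(abs(L[:,1])<.025)&(L[:,2]>.060)&(L[:,2]<.082)
    if m.any(): q=((P[m]-p)@r.as_matrix()*1000); print(n,'pull tool',m.sum(),q.min(0).round(1),q.max(0).round(1))
    rr=np.hypot(L[:,0]-.005,L[:,1]); m=(rr>.037)&(rr<.06)&(L[:,2]>.075)&(L[:,2]<.093)
    if m.any(): print(n,'lug',m.sum(),L[m].mean(0))
    cv2.imwrite(f'pics/{n}5.png',s['img'][:,:,::-1])
E
```

```text
[4.84397673e-01 2.01207477e-04 9.80501433e-02] 75.50896097727858 0.3607964238841297 8.625
wrist pull tool 790 [-10.9  -4.   18.4] [13.1 10.5 38. ]
wrist lug 675 [-0.0417894   0.00253106  0.08720702]
scene pull tool 162 [-10.1  -6.6  17.4] [13.3  7.7 38. ]
scene lug 101 [-0.04360339  0.00248075  0.08556415]
side pull tool 84 [-14.2  -4.8  18.4] [10.3  9.1 37.6]
side lug 59 [-0.0412843  -0.00297433  0.08666782]
```

View pics/wrist5.png

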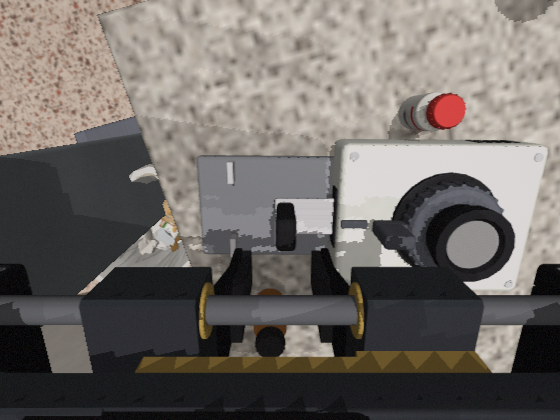

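The wrist view shows the lug (390,233) still in line with the mark (355,224) and the jaws straddling the pull at (286,226). I'll shift 2.5 mm, descend and grip the pull.

Request:
play_rows(rows=[[32,[0,2.5,10],[0,0,0]],[32,[0,2.5,35],[0,0,0]],[32,[0,2.5,60],[0,0,0]],[32,[0,2.5,78],[0,0,0]],[32,[0,2.5,78],[0,0,0]],[0,[0,2.5,78],[0,0,0]],[0,[0,2.5,78],[0,0,0]],[0,[0,2.5,78],[0,0,0]],[0,[0,2.5,78],[0,0,0]],[0,[0,2.5,78],[0,0,0]],[0,[0,2.5,78],[0,0,0]]], force=30)

```text
time_s: 10.15
ee_pos: [0.4874, -0.0006, 0.0208]
eef_rot: [0.0, 0.791, 0.611, 0.0]
contact_force: [-0.5, 0.0, 6.4]
width: 0.158
gripper_force: 30.0
```

```bash
python3 - <<'E'
from h import *
p,r,st=pose(); x=r.as_matrix()[:,0]; print(p,np.rad2deg(np.arctan2(x[1],x[0]))%360,st['width']*87,st['gripper_force'],st['contact_force'],st['time_s'],st['joint_pos'])
print(loc(p))
E
```

```text
[ 0.48744976 -0.00064425  0.02081161] 75.37344040147993 13.703162298578528 29.996873284690082 [-0.53860054  0.01800837  6.36156494] 10.15 [-2.31107711e-01  6.48452003e-01  1.91315862e+00  1.43907848e-04
  5.79079599e-01  2.40535466e-02]
[-0.11328649 -0.00028345]
```

Request:
play_rows(rows=[[0,[0,-5,0],[0,0,0]],[0,[0,-12,0],[0,0,0]],[0,[0,-19,0],[0,0,0]],[0,[0,-26,0],[0,0,0]],[0,[0,-33,0],[0,0,0]],[0,[0,-39,0],[0,0,0]],[0,[0,-43,0],[0,0,0]],[0,[0,-45,0],[0,0,0]],[0,[0,-45,0],[0,0,0]],[0,[0,-45,0],[0,0,0]]])

```text
time_s: 11.4
ee_pos: [0.4491, 0.0096, 0.0208]
eef_rot: [0.004, 0.791, 0.611, 0.004]
contact_force: [7.4, -0.4, 1.0]
width: 0.161
gripper_force: 30.1
```

```bash
python3 - <<'E'
from h import *
p,r,st=pose(); print(p,np.hypot(*(p[:2]-[.48745,-.00064])),st['width']*87,st['gripper_force'],st['contact_force'],st['time_s'])
s=snap('wrist'); T=(cloud(s)-p)@r.as_matrix()*1000
im=cv2.resize(s['img'][120:320,160:460,::-1],None,fx=2.6,fy=2.6,interpolation=cv2.INTER_CUBIC); cv2.imwrite('pics/w6.png',cv2.convertScaleAbs(im,alpha=1.3,beta=20))
P=cloud(s).reshape(-1,3); P=P[~np.isnan(P[:,0])]; L=np.c_[loc(P),P[:,2]]*1000
m=(L[:,0]<-120)&(abs(L[:,1])<14)&(L[:,2]>60)&(L[:,2]<83); print('pull/fingers',m.sum(),L[m].min(0),L[m].max(0))
m=(abs(L[:,0]+160)<20)&(abs(abs(L[:,1])-33)<8)&(L[:,2]>20)&(L[:,2]<27); print('ribs',m.sum(),L[m].mean(0) if m.any() else 0)
E
```

```text
[0.44908421 0.0095592  0.02082794] 0.03969832729102296 14.019560140563113 30.113811807052002 [ 7.35088981 -0.36591401  1.00506945] 11.4
pull/fingers 2110 [-171.12081954   -0.84695853   60.00075641] [-136.46168465   12.95574466   82.99319497]
ribs 208 [-158.50437967   33.16484565   24.16301181]
```

View pics/w6.png

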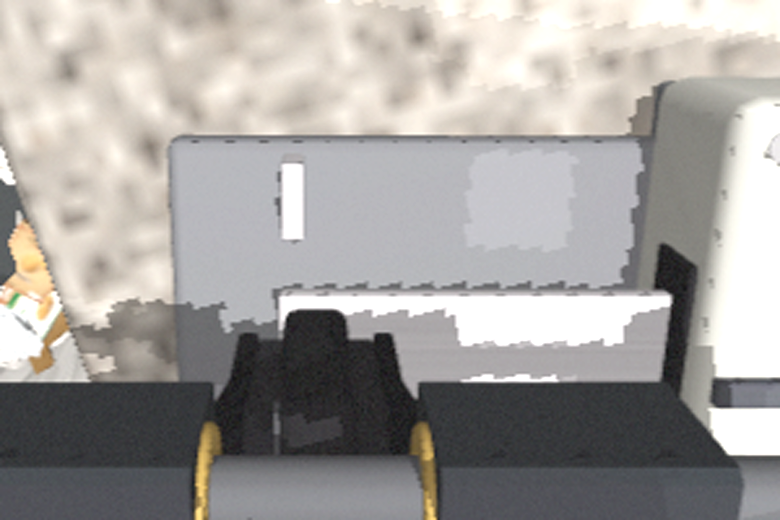

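The pull, at crop (315,320), is still a bit short of the rib's line at (292,200). I'll measure the gap.

```bash
python3 - <<'E'
from h import *
for n in ('wrist','scene'):
    s=snap(n); P=cloud(s).reshape(-1,3); P=P[~np.isnan(P[:,0])]; L=np.c_[loc(P),P[:,2]]*1000
    for y0,y1 in ((10.3,14),(-14,-10.3)):
        m=(abs(L[:,0]+155)<20)&(L[:,1]>y0)&(L[:,1]<y1)&(L[:,2]>45)&(L[:,2]<76); 
        if m.sum()>5: print(n,'pull',m.sum(),np.percentile(L[m,0],[2,50,98]).round(1))
    for sg in (1,-1):
        m=(abs(L[:,0]+160)<15)&(abs(sg*L[:,1]-33)<9)&(L[:,2]>16)&(L[:,2]<27)
        if m.sum()>5: print(n,'rib',sg,m.sum(),np.percentile(L[m,0],[2,50,98]).round(1))
    m=(abs(L[:,0]+.0)<90)&(abs(L[:,1])<30)&(abs(L[:,2]-40)<4)&(L[:,0]<-60); print(n,'housing front',np.median(L[m,0]) if m.any() else 0)
p,r,st=pose(); print(p,st['time_s'])
E
```

```text
wrist pull 1273 [-169.1 -153.3 -138.1]
wrist rib 1 238 [-160.6 -158.5 -156.4]
wrist housing front -74.87586611883556
scene pull 126 [-170.9 -155.2 -139.7]
scene rib 1 41 [-163.3 -161.5 -157.7]
scene rib -1 40 [-163.4 -161.4 -157.7]
scene housing front -76.9224547627789
[0.44909716 0.00953001 0.02082186] 11.55
```

Both views put the pull about 5 mm short of the ribs. I'll pull that much further.

Request:
play_rows(rows=[[0,[0,-3,0],[0,0,0]],[0,[0,-5.5,0],[0,0,0]],[0,[0,-5.5,0],[0,0,0]],[0,[0,-5.5,0],[0,0,0]],[0,[0,-5.5,0],[0,0,0]],[0,[0,-5.5,0],[0,0,0]],[0,[0,-5.5,0],[0,0,0]]])

```text
time_s: 12.42
ee_pos: [0.4443, 0.0108, 0.0208]
eef_rot: [0.005, 0.791, 0.611, 0.004]
contact_force: [8.9, -0.7, 0.1]
width: 0.159
gripper_force: 30.1
```

```bash
python3 - <<'E'
from h import *
for n in ('wrist','scene','side'):
    s=snap(n); P=cloud(s).reshape(-1,3); P=P[~np.isnan(P[:,0])]; L=np.c_[loc(P),P[:,2]]*1000
    m=(abs(L[:,0]+160)<20)&(L[:,1]>10.3)&(L[:,1]<14)&(L[:,2]>45)&(L[:,2]<76); 
    if m.sum()>5: print(n,'pull',m.sum(),np.percentile(L[m,0],[2,50,98]).round(1))
    # pull end face only, between the fingers
    m=(abs(L[:,0]+160)<14)&(L[:,1]>10.8)&(L[:,1]<14)&(L[:,2]>36)&(L[:,2]<44)
    if m.sum()>3: print(n,'pull low',m.sum(),np.percentile(L[m,0],[2,50,98]).round(1))
    for sg in (1,-1):
        m=(abs(L[:,0]+160)<15)&(abs(sg*L[:,1]-33)<9)&(L[:,2]>16)&(L[:,2]<27)
        if m.sum()>5: print(n,'rib',sg,m.sum(),np.percentile(L[m,0],[2,50,98]).round(1))
    rr=np.hypot(L[:,0]-5,L[:,1]); m=(rr>37)&(rr<60)&(L[:,2]>75)&(L[:,2]<93)
    if m.any(): print(n,'lug',m.sum(),L[m].mean(0).round(1))
p,r,st=pose(); print(p,np.hypot(*(p[:2]-[.48745,-.00064])),st['width']*87,st['gripper_force'],st['contact_force'],st['time_s'],np.abs(st['qvel']).max())
E
```

```text
wrist pull 1282 [-174.1 -158.1 -143.1]
wrist pull low 135 [-164.7 -158.1 -149.3]
wrist rib 1 268 [-160.9 -158.5 -156.1]
wrist lug 177 [-48.    4.5  78. ]
scene pull 119 [-176.3 -159.9 -144.9]
scene pull low 21 [-166.6 -160.9 -149.2]
scene rib 1 43 [-163.4 -161.9 -157.8]
scene rib -1 15 [-163.2 -162.6 -161.6]
scene lug 84 [-42.2   3.3  84.8]
side rib -1 15 [-161.1 -159.2 -156.4]
side lug 58 [-41.5  -3.2  85.7]
[0.44427351 0.01082723 0.02080606] 0.044673331977788354 13.95103205589829 30.13333171606064 [ 8.76032276 -1.11447212  0.78509859] 12.575 0.0017974499972421738
```

Request:
play_rows(rows=[[0,[0,0,0],[0,0,0]],[0,[0,0,0],[0,0,0]],[0,[0,0,0],[0,0,0]],[0,[0,0,0],[0,0,0]],[0,[0,0,0],[0,0,0]],[0,[0,0,0],[0,0,0]]])

```text
time_s: 13.32
ee_pos: [0.4443, 0.0108, 0.0208]
eef_rot: [0.005, 0.791, 0.611, 0.004]
contact_force: [9.1, -0.3, 1.1]
width: 0.158
gripper_force: 30.1
```

```bash
python3 -c "
from cell import bot
print(bot.state()['ee_pos'],bot.job_done())"
```

```text
the job is handed in; nothing more can be done
[0.44427242 0.01082296 0.02083395] None
```

I handed the job in at about 13 s, with the collar lug in line with its lock mark and the dark slide held about 0.5 mm from the rib line with a 30 N grip; the hand-in call returned no verdict.

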